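Set up a microscope stand: fit the collar, rock out the transit block

ROBOT

A 6-joint arm with a two-finger parallel gripper is mounted at the origin on the work surface. World frame = base frame: x ahead of the robot, y to its left, z up, the work surface at z = 0. Lengths are in m, angles in rad, forces in N, time in s.
With the tool pointing down it reaches from about 0.25 to 0.725 m from the base axis. Payload 4 kg.
Tool frame: the origin (TCP) lies midway between the tips of the shut fingers; the grasp point (between the pads) lies 19 mm behind it; z points along the fingers, y is the direction in which the jaws open and shut (so a half turn about z gives the same grasp; the last joint's range is limited). The gripper opens to 85 mm and grips with 20 to 120 N. Pads are 22 mm wide; open, the fingers measure 114 mm over their backs; the gripper's body (76 mm by 85 mm) begins 54 mm behind the grasp point. The pads swing forward as they close: fully open they stand 13 mm farther back than shut.
Start: joints at [1.13, 0.241, 0.005, 1.335, 0, 1.571], TCP at [0.213, 0.452, 0.231] pointing down, gripper open.
Joint ranges: [-2.72, 2.72], [-1.05, 1.87], [-1.09, 1.28], [-1.99, 2.15], [-1.42, 1.44], [-3.14, 3.14]. Speed limits (rad/s): [2.79, 2.79, 3.14, 3.14, 3.14, 3.14].

INTERFACE

Orientations are given as a unit quaternion [x, y, z, w].
In Python, from workcell import get_obs, camera, camera_model, job_done, masks_of gives the robot as it stands.
- The arm moves only by the tool jog_arm, never from a script. Its argument "deltas" is a list that holds one entry, the list of rows, each a list of 7 numbers: the shift along the tool's x, y, z in mm, then the turn, a rotation vector about the tool's x, y, z in degrees, then the finger opening in mm, from 0 to 85.4. A call has 1 to 5 rows; each row shifts and turns the pose as measured when the row begins, along the tool's axes as they then stand; what a row does not reach is not made up. A row lasts 1/10 s, in which the tool goes at most 50 mm and 8.59 degrees, less where a joint would pass 70% of its speed; a pose out of reach is approached as far as the arm can. A call with a gripper value outside its range is refused whole. The fingers move at their own pace and stop on an object; the grip force is fixed at half the most. Time passes only in rows, so rows that do not move let the fingers close. It gives the time, the measured TCP pose, the force and the opening at its end, in the units of the state.
- get_obs(): the state, without advancing time (a new reading comes with each control period).
- camera(name): name is "side" or "top"; returns the picture (400x640x3 uint8, red, green, blue); there is no depth.
- camera_model(name): a dict with "fovy" (degrees; the focal length in pixels is half the picture's height over the tangent of half this angle, whatever the lens; pixels are square), "cx", "cy" (the principal point, pixels), "pose" (4x4, takes a point from camera to world coordinates). Camera axes: x right, y down, z forward; pixel columns grow to the right and rows downward; lengths in m; the calibration is good to about 2 mm. A picture is of the moment at which its call begins. camera_model takes no time and is no camera call.
- job_done(): hands the job in, once; it reports no verdict.
Trained networks look in the newest picture that a camera, given by its name, has taken for a name from the list of things; names that differ only in an ending like _2 or _b are one class to them, and where a whole thing is asked for, a point or a joint stands for the part that bears it (a point fixed in the world has none). Each returns a list of dicts, best first, with "conf" (0 to 1); they miss things now and then, are a little off and sometimes report something else, mostly with a low value. They report only what shows in the picture. A call takes as long as a camera call. They do not tell look-alikes from the thing itself.
- masks_of(target, camera): "pixels" (400x640 bool, what is visible of it) and "at" ([column, row] in pixels, amid what is visible of it).
The state is a dict: "clock": time; "joint_pos": joint angles; "joint_vel": joint speeds; "tau": joint torques, N m; "eef_pos": TCP position; "tool_rot": TCP orientation; "ft_force": force on the tool from outside, world axes, zero at the start; "ft_torque": the same for the moment, N m; "grip_width": finger opening in m.
Only numpy, scipy, OpenCV 4.12 (cv2) and the standard library are available. Lean on these libraries where they do the work, as an engineer would, in place of code of your own. Each camera call takes 0.05 s, during which the arm holds its last target. There are 200 camera calls.

TASK

Set up the microscope stand: first slide the loose metal collar over the thin spigot on top of the stand's column and lower it, without dropping it, until it rests on the column's shoulder, and let go of it. Then take the orange transit block by its handle, rock it side to side in its socket until both brass cheeks have been pushed back and it comes free (do not yank it straight out), and lift it out. Finish while still holding the block, upright and still, about 2 to 3 cm clear above its socket, and leave the other things on the bench where they are.

Things in the scene. Friction and masses are not known exactly. Their poses are not given: they have to be found in the camera images.
- collar_center (a point): All sizes here and below are in mm. Aluminium ring (collar) lying flat on the bench: outer diameter 52, bore 27, height 30, 0.14 kg. The point is its centre, half-way up; z is its axis, up.
- column_seat (a point): Centre of the shoulder, 80 above the bench, of the stand's black upright column (diameter 36), on which the collar must rest. A steel spigot of diameter 24 goes up 35 from it (its last 5 tapered to 18). Axes are the stand's: z up, y from the socket to the column. The stand is fixed; its grey base plate is 170 x 290 x 25.
- socket_mouth (a point): Centre of the socket's mouth on the same stand, in the top face of its dark housing (52 in x, 76 in y), 64 above the bench; the column is 175 away along +y. Axes are the stand's, z up. The block rocks along y, turning about its foot's axis: leaning it 0.2 to 0.25 rad to +y, then to -y (some N at the handle), pushes back each cheek in turn.
- block_handle (a point): Centre of the handle, 40 (x) x 24 (y) x 48 high, of the orange block (0.16 kg). Below it a neck 12 thick in y runs down between the cheeks to a round foot, a bar of diameter 20 along x, its axis 60 and its underside 70 below this point. Seated, this point is 31 straight above the socket's mouth, axes as the socket's; the foot is caught under the cheeks until both are back, then lifts straight out.
- cheek_left (a joint): Brass cheek on the +y side of the socket (the side of the column), flush with the housing's top: how far it has been pushed back outward, 0 (against the block's neck) to 0.009 m. It is stiff (about 13 N) and stays where it is left, it does not spring back. The foot passes when both cheeks are back by 0.004 m or more.
- cheek_right (a joint): The same for the brass cheek on the -y side (away from the column), 0 to 0.009 m outward; 0.004 m or more lets the foot pass.
- white_jar: Bystander: white plastic jar, diameter 60, height 65, origin under its centre. Leave it alone.
- glass_jar: Bystander: glass specimen jar, diameter 72, height 100, origin under its centre. Leave it alone.
- dish: Bystander: white shallow dish, diameter 88, height 14, origin under its centre. Leave it alone.
- sharpener: Bystander: small red pencil sharpener, 26 x 16 x 12, origin under its centre. Leave it alone.
- eyepiece: Bystander: black eyepiece, diameter 42, height 56, origin under its centre. Leave it alone.
- lens: Bystander: dark steel auxiliary lens, diameter 48, height 26, origin under its centre. Leave it alone.
Not all that is in view belongs to the job. Of the things like the part that bears block_handle, leave any that is blue or pink; of the rest the larger one is meant.

How it is judged:
By the outcome, as a careful person would: the job done as asked, in the order asked, and still so for the second after the job is handed in, while the arm keeps its last pose, push and grip.
It also fails if it takes over 66 s, if anything falls off the work surface, if the arm or the gripper's body presses on something with over 40 N, if the wrist force passes 120 N, or if a joint passes its speed limit or range.

## Working session

There is one attempt and no reset: what is moved stays moved. The work goes in short steps, Python scripts to look and compute and a tool call to move; the robot and the scene stay as the last step left them, time stands still between calls to the robot, and variables do not carry over. Pictures are saved under pics/ and viewed, about 8 in all and at most 12, crops included, and the job is handed in when it is done.

Besides the shell and the picture viewer there is one more tool, called after "Call:" as name([rows], argument=value, ...), one row to a line, values as JSON. jog_arm: Moves the arm, as the interface text tells. Its arguments: {"type":"object","properties":{"deltas":{"type":"array"}},"required":["deltas"]}

```bash
mkdir -p pics; cat > h.py <<'E'
import numpy as np, cv2
from workcell import *
def save(cam,name,crop=None,scale=1):
    im=camera(cam)[:,:,::-1]
    if crop: a,b,c,d=crop; im=im[b:d,a:c]
    im=cv2.resize(im,None,fx=scale,fy=scale,interpolation=cv2.INTER_CUBIC)
    cv2.imwrite('pics/'+name,im); return im
def ray(cam,px):
    m=camera_model(cam); f=200/np.tan(np.radians(m['fovy'])/2); P=np.array(m['pose'])
    d=P[:3,:3]@np.array([(px[0]-m['cx'])/f,(px[1]-m['cy'])/f,1]); return P[:3,3],d
def atz(cam,px,z):
    o,d=ray(cam,px); return o+d*(z-o[2])/d[2]
def proj(cam,X):
    m=camera_model(cam); f=200/np.tan(np.radians(m['fovy'])/2); P=np.array(m['pose'])
    c=P[:3,:3].T@(np.array(X)-P[:3,3]); return np.array([m['cx']+f*c[0]/c[2],m['cy']+f*c[1]/c[2]])
E
python3 - <<'E'
from h import *
np.set_printoptions(precision=3,suppress=True)
a=save('top','t0.png'); b=save('side','s0.png')
for c in('top','side'):
    m=camera_model(c); print(c,m['fovy'],m['cx'],m['cy'],np.array(m['pose']).tolist())
    for n in ['collar_center','column_seat','socket_mouth','block_handle','cheek_left','cheek_right','white_jar','glass_jar','dish','lens','eyepiece','sharpener']:
        for r in masks_of(n,c)[:4]:
            ys,xs=np.nonzero(r['pixels']); print(c,n,round(r['conf'],2),np.round(r['at']),len(xs),xs.min(),xs.max(),ys.min(),ys.max(),atz(c,r['at'],0.03))
print(get_obs())
E
```

```text
top 56.31057473038567 323.5250681289556 199.89087498910038 [[-0.021616527836026116, -0.9968417597113075, 0.07641486648537747, 0.48831003090629393], [-0.9997659831679067, 0.0214891121938141, -0.002489368881932757, 0.00617589133376079], [0.0008394192176568475, -0.07645079563212816, -0.9970730019525107, 0.871669009243487], [0.0, 0.0, 0.0, 1.0]]
top collar_center 0.63 [189. 244.] 427 179 205 230 252 [0.461 0.306 0.03 ]
top column_seat 0.91 [334. 205.] 9187 271 399 166 242 [ 0.541 -0.018  0.03 ]
top socket_mouth 0.91 [333. 205.] 9141 271 399 166 242 [ 0.541 -0.017  0.03 ]
top socket_mouth 0.63 [314. 104.] 1062 295 332 86 121 [0.775 0.021 0.03 ]
top block_handle 0.81 [346. 268.] 243 339 354 259 279 [ 0.4   -0.042  0.03 ]
top block_handle 0.77 [372. 203.] 276 367 381 191 211 [ 0.544 -0.105  0.03 ]
top block_handle 0.69 [428. 164.] 189 418 436 156 169 [ 0.629 -0.235  0.03 ]
top block_handle 0.52 [423. 210.] 170 417 432 201 216 [ 0.524 -0.22   0.03 ]
top white_jar 0.86 [462. 196.] 727 448 482 182 208 [ 0.555 -0.309  0.03 ]
top glass_jar 0.83 [440. 114.] 1194 420 461 97 136 [ 0.745 -0.269  0.0
[... 1401 characters left out ...]
183.] 317 352 378 178 192 [0.765 0.017 0.03 ]
side lens 0.94 [332. 299.] 388 321 341 288 309 [ 0.335 -0.217  0.03 ]
side eyepiece 0.54 [328. 166.] 185 321 333 161 178 [0.777 0.176 0.03 ]
side eyepiece 0.43 [228. 230.] 61 223 233 225 231 [0.34  0.149 0.03 ]
{'clock': 1.3, 'joint_pos': array([ 1.13 ,  0.241,  0.005,  1.335, -0.   ,  1.571]), 'joint_vel': array([ 0.   ,  0.001, -0.001,  0.001, -0.002,  0.001]), 'tau': array([ -0.001, -37.221,  25.269,   0.001,   0.   ,  -0.   ]), 'eef_pos': array([0.213, 0.452, 0.231]), 'tool_rot': array([ 0.219,  0.976, -0.   , -0.   ]), 'ft_force': array([-0.077,  0.548, -0.295]), 'ft_torque': array([-0.002, -0.015, -0.001]), 'grip_width': 0.0850018229228671}
```

View pics/t0.png

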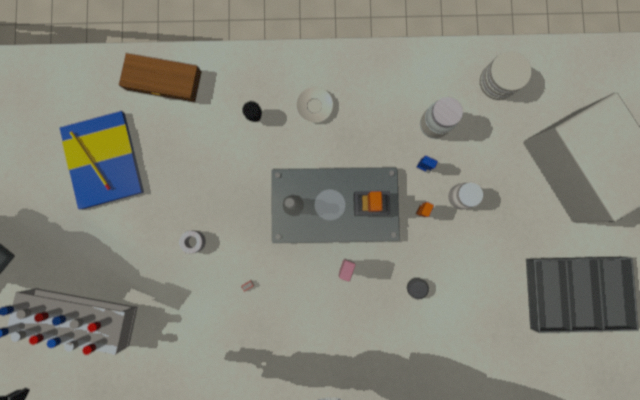

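View pics/s0.png

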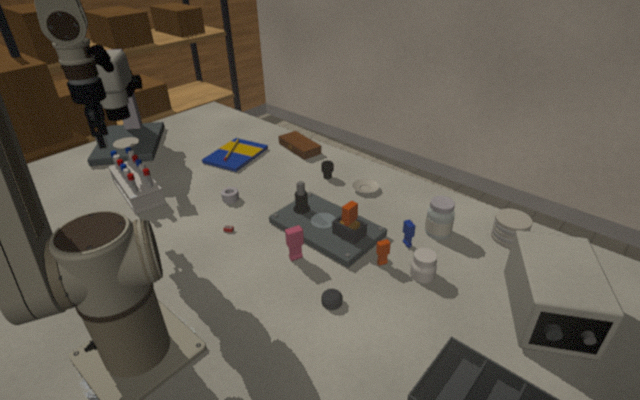

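Candidates for block_handle, in the top picture: the orange block in the socket (375,202), a small orange block on the bench (425,210), a blue one (428,163) and a pink one (346,269). I choose the larger orange one, in the socket. The collar is at (193,241) and the column spigot at (292,204). Next is one close crop, plus the stand's yaw.

```bash
python3 - <<'E'
from h import *
np.set_printoptions(precision=4,suppress=True)
im=save('top','t1.png',(170,150,450,290),2.8)
m=masks_of('socket_mouth','top')[0]['pixels'].astype(np.uint8)
c=max(cv2.findContours(m,0,2)[0],key=cv2.contourArea).reshape(-1,2)
W=np.array([atz('top',p,.025)[:2] for p in c],np.float32)*1000
r=cv2.minAreaRect(W); print('base',r)
# gray spigot-ish, orange top by colour
t=camera('top'); hsv=cv2.cvtColor(t,cv2.COLOR_RGB2HSV)
for nm,(x0,y0,x1,y1) in dict(blk=(355,185,395,220),col=(175,225,212,258)).items():
    s=hsv[y0:y1,x0:x1].astype(int)
    k=((s[...,0]<14)&(s[...,1]>180)&(s[...,2]>(170))) if nm=='blk' else (s[...,2]>0)
    ys,xs=np.nonzero(k); print(nm,xs.mean()+x0,ys.mean()+y0,xs.min()+x0,xs.max()+x0,ys.min()+y0,ys.max()+y0)
    if nm=='blk':
        print(cv2.minAreaRect(np.array([atz('top',(x+x0,y+y0),.119)[:2] for x,y in zip(xs,ys)],np.float32)*1000))
r=masks_of('collar_center','top')[0]; ys,xs=np.nonzero(r['pixels']); print('collar mean',xs.mean(),ys.mean())
E
```

```text
base ((543.1990966796875, -20.969223022460938), (288.5658264160156, 169.14817810058594), 89.67314147949219)<stdin>:13: RuntimeWarning: Mean of empty slice.
  ret = ret.dtype.type(ret / rcount)
Traceback (most recent call last):
ValueError: zero-size array to reduction operation minimum which has no identity
```

View pics/t1.png

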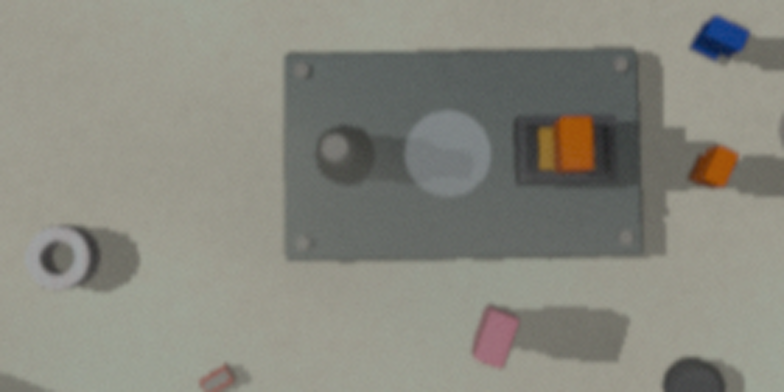

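The crop confirms the big orange handle in the socket. In full-picture pixels its top is at about (376,201), the spigot tip at (290,202), the shoulder at (294,205) and the collar's top ring at (191,242). The base measures 289 x 169 mm (given 290 x 170).

```bash
python3 - <<'E'
from h import *
from scipy.spatial.transform import Rotation as R
np.set_printoptions(precision=4,suppress=True)
f=lambda x,y:(170+x/2.8-.32,150+y/2.8-.32)
for n,p,z in [('handle top',f(576,143.5),.119),('spigot',f(335,147),.115),('should',f(347,154),.08),('collar top',f(59,257),.03),('bore',f(63,257),.02)]: print(n,atz('top',p,z))
t=camera('side'); 
cv2.imwrite('pics/s1.png',cv2.resize(t[170:270,200:400,::-1],None,fx=4,fy=4,interpolation=cv2.INTER_CUBIC))
r=masks_of('collar_center','side')[0]; ys,xs=np.nonzero(r['pixels']); print('collar side',atz('side',(xs.mean(),ys.mean()),.017),xs.min(),xs.max(),ys.min(),ys.max())
print(R.from_quat(get_obs()['tool_rot']).as_matrix())
E
```

```text
handle top [ 0.5416 -0.1004  0.119 ]
spigot [0.5431 0.0738 0.115 ]
should [0.5402 0.0679 0.08  ]
collar top [0.4659 0.3033 0.03  ]
bore [0.4655 0.3036 0.02  ]
collar side [0.464  0.3059 0.017 ] 221 238 186 202
[[-0.9044  0.4267  0.    ]
 [ 0.4267  0.9044 -0.    ]
 [-0.     -0.     -1.    ]]
```

View pics/s1.png

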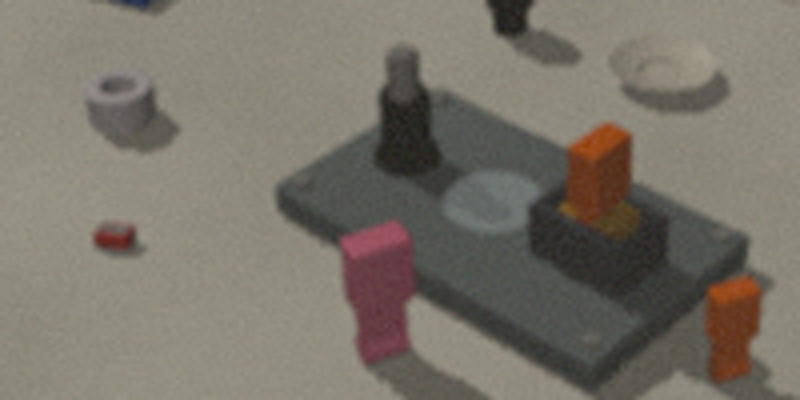

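Call:
jog_arm([
  [[-46,-4,0,0,0,-8.45,85],[-45,-10,0,0,0,-8.45,85],[-43,-17,0,0,0,-8.4,85],[-40,-23,0,0,0,0,85],[-40,-23,0,0,0,0,85]],
])

```text
clock: 2.05
eef_pos: [0.4035, 0.3413, 0.2314]
tool_rot: [0.009, 1.0, 0.001, -0.0]
ft_force: [0.1, 0.4, -0.2]
grip_width: 0.085
```

Call:
jog_arm([
  [[-31,-19,30,0,0,-1,85],[-31,-18,30,0,0,0,85],[0,0,45,0,0,0,85],[0,0,40,0,0,0,85],[0,0,10,0,0,0,85]],
])

```text
clock: 2.55
eef_pos: [0.4781, 0.3, 0.0755]
tool_rot: [0.005, 1.0, 0.005, 0.006]
ft_force: [-0.8, -0.4, 0.3]
grip_width: 0.0852
```

Call:
jog_arm([
  [[12,4,0,0,0,0,85],[0,0,0,0,0,0,85]],
])

```text
clock: 2.75
eef_pos: [0.4644, 0.304, 0.075]
tool_rot: [0.006, 1.0, 0.004, 0.004]
ft_force: [0.6, 0.7, 0.3]
grip_width: 0.0849
```

```bash
python3 - <<'E'
from h import *
from scipy.spatial.transform import Rotation as R
o=get_obs(); print(o['eef_pos'],R.from_quat(o['tool_rot']).as_matrix().round(4))
save('top','t2.png',(150,200,250,280),5)
for c in ('top','side'):
  for r in masks_of('collar_center',c)[:2]: ys,xs=np.nonzero(r['pixels']); print(c,r['conf'],xs.mean(),ys.mean(),len(xs),atz(c,(xs.mean(),ys.mean()),.022))
E
```

```text
[0.46441824 0.30400453 0.07495374] [[-0.9999  0.011   0.0085]
 [ 0.0111  0.9999  0.0076]
 [-0.0084  0.0077 -0.9999]]
side 0.8 229.48425196850394 194.41338582677164 254 [0.45958658 0.29916129 0.022     ]
```

View pics/t2.png

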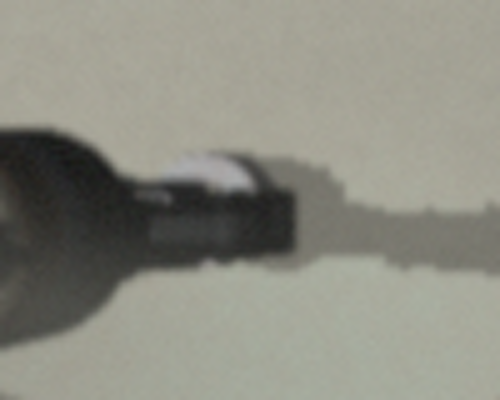

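The picture shows the collar between the open fingers. I go down and close.

Call:
jog_arm([
  [[-1,0,30,0.43,0.49,0,85],[0,0,30,0,0,0,85],[0,0,8,0,0,0,85],[0,0,0,0,0,0,85]],
])

```text
clock: 3.3
eef_pos: [0.4747, 0.3107, 0.016]
tool_rot: [0.004, 1.0, 0.006, 0.01]
ft_force: [0.2, -0.7, 0.1]
grip_width: 0.085
```

Call:
jog_arm([
  [[10,-7,0,0,0,0,85],[0,0,0,0,0,0,85]],
])

```text
clock: 3.5
eef_pos: [0.4662, 0.3051, 0.0188]
tool_rot: [0.004, 1.0, 0.007, 0.012]
ft_force: [0.0, 0.5, -0.3]
grip_width: 0.0851
```

```bash
cat > st.py <<'E'
from h import *
from scipy.spatial.transform import Rotation as R
np.set_printoptions(precision=4,suppress=True)
def st(tgt=None,yaw=-0.0057,tilt=0.):
    """yaw of stand; tilt: rotation about world x. prints deltas in tool axes"""
    o=get_obs(); A=R.from_quat(o['tool_rot'])
    T=R.from_rotvec([tilt,0,0])*R.from_euler('z',yaw)*R.from_matrix(np.diag([-1.,1,-1]))
    print('clk',o['clock'],'p',o['eef_pos'],'F',o['ft_force'],'T',o['ft_torque'],'w',o['grip_width'])
    print('turn deg (tool)',np.degrees((A.inv()*T).as_rotvec()))
    if tgt is not None: print('shift mm (tool)',A.inv().apply(np.array(tgt)-o['eef_pos'])*1000)
E
python3 -c "
from st import *
st([.4655,.304,.005])"
```

```text
clk 3.5 p [0.4662 0.3051 0.0188] F [ 0.0448  0.5287 -0.3168] T [-0.0011  0.0036  0.0202] w 0.08509905961362288
turn deg (tool) [ 0.8429  1.3521 -0.1562]
shift mm (tool) [ 0.9769 -1.2867 13.7161]
```

Call:
jog_arm([
  [[1,-1,7,0.84,1.35,-0.2,85],[0,0,6,0,0,0,85],[0,0,0,0,0,0,85]],
])

```text
clock: 3.8
eef_pos: [0.4687, 0.3065, 0.0087]
tool_rot: [0.002, 1.0, 0.002, 0.002]
ft_force: [-0.7, 0.5, -0.3]
grip_width: 0.0857
```

```bash
python3 -c "
from st import *
st([.4655,.304,.005])"
```

```text
clk 3.8 p [0.4687 0.3065 0.0087] F [-0.7018  0.4785 -0.3041] T [ 0.0203  0.0486 -0.0278] w 0.0857258515978493
turn deg (tool) [0.1889 0.2846 0.0712]
shift mm (tool) [ 3.2453 -2.4902  3.6724]
```

Call:
jog_arm([
  [[3,-2,3,0,0.2,0,85],[0,0,0,0,0,0,60],[0,0,0,0,0,0,40],[0,0,0,0,0,0,40],[0,0,0,0,0,0,40]],
])

```text
clock: 4.3
eef_pos: [0.466, 0.3045, 0.0058]
tool_rot: [0.002, 1.0, 0.002, 0.001]
ft_force: [-0.1, -0.3, -1.4]
grip_width: 0.0503
```

```bash
python3 -c "
from st import *
st([.4655,.304,.005])"
```

```text
clk 4.3 p [0.466  0.3045 0.0058] F [-0.1141 -0.348  -1.4044] T [ 0.0038  0.0088 -0.0217] w 0.05033709027980983
turn deg (tool) [0.1847 0.0779 0.0562]
shift mm (tool) [ 0.533  -0.4769  0.7802]
```

Call:
jog_arm([
  [[0,0,-15,0,0,0,40],[0,0,-45,0,0,0,40],[0,0,-45,0,0,0,40],[0,0,-30,0,0,0,40],[0,0,0,0,0,0,40]],
])

```text
clock: 4.8
eef_pos: [0.463, 0.3023, 0.1411]
tool_rot: [0.002, 1.0, -0.001, -0.004]
ft_force: [1.0, 0.4, -0.3]
grip_width: 0.0507
```

```bash
python3 -c "
from st import *
st([.525,.125,.15])"
```

```text
clk 4.8 p [0.463  0.3023 0.1411] F [ 1.0496  0.4156 -0.2965] T [ 0.012  -0.0436  0.0371] w 0.050719955781319805
turn deg (tool) [-0.1162 -0.4044  0.0618]
shift mm (tool) [ -62.7127 -177.0608   -8.9609]
```

Call:
jog_arm([
  [[-15,-43,-3,0,0,0,40],[-16,-45,-3,0,0,0,40],[-16,-45,-3,0,0,0,40],[-15,-43,0,0,0,0,40],[0,0,0,0,0,0,40]],
])

```text
clock: 5.3
eef_pos: [0.5243, 0.1224, 0.1439]
tool_rot: [-0.001, 1.0, -0.002, -0.006]
ft_force: [0.5, 0.5, -1.2]
grip_width: 0.0506
```

```bash
python3 -c "
from st import *
st([.542,.0743,.145])
im=save('side','s2.png',(220,90,400,225),4)
import sys
for c in ('top','side'):
  for r in masks_of('collar_center',c)[:2]: ys,xs=np.nonzero(r['pixels']); print(c,r['conf'],xs.mean(),ys.mean(),xs.min(),xs.max(),ys.min(),ys.max())
"
```

```text
clk 5.3 p [0.5243 0.1224 0.1439] F [ 0.5285  0.5458 -1.1997] T [ 0.0511 -0.0127  0.0017] w 0.05058892602251115
turn deg (tool) [-0.1767 -0.6624  0.4832]
shift mm (tool) [-17.5984 -48.1479  -1.1499]
side 0.5 364.6757575757576 185.03030303030303 352 378 178 192
side 0.48 279.2955465587045 166.7085020242915 272 287 157 176
```

View pics/s2.png

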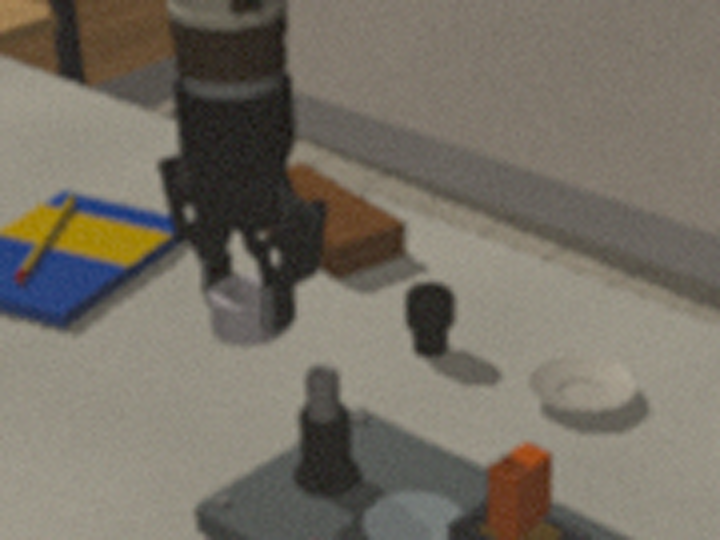

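The collar hangs upright in the fingers at full-picture pixel (281,167), and the spigot tip is at about (300,182). I check both against the calibration before lining up.

```bash
python3 -c "
from st import *
im=cv2.imread('pics/s2.png',0)
for z,row in ((.112,None),(.1,None),(.085,None),(.07,None),(.05,None)):
  p=proj('side',[.542,.0743,z]); y=int((p[1]-90+.5)*4-.5); x=int((p[0]-220+.5)*4-.5)
  print(z,p, 'crop',x,y, im[y,x-44:x+45:4])
e=get_obs()['eef_pos']
r=np.array([.653,-.757,0]);r/=np.linalg.norm(r)
for z in (.139+.001,.15,.165):
  c=np.array([e[0],e[1],z]); L=proj('side',c-.026*r); Q=proj('side',c+.026*r); C=proj('side',c)
  y=int((C[1]-90+.5)*4-.5);x=int((L[0]-220+.5)*4-.5); print(z,L,C,Q,'L crop',x,y,im[y,x-20:x+21:4])
"
```

```text
0.112 [300.038  183.4083] crop 321 375 [141 143 143 146 145 146 143 120  88  74  71  72  75  78  73  97 129 145
 146 147 144 144 148]
0.1 [300.2239 187.0891] crop 322 389 [144 146 144 146 147 146 139 103  75  69  80  74  77  71  68  95 133 147
 147 143 145 139 147]
0.085 [300.4533 191.6325] crop 323 408 [143 142 144 147 143 122  91  67  68  78  79  77  74  68  61  54  66 101
 126 130 121 118 129]
0.07 [300.6795 196.1131] crop 324 425 [143 143 143 141 127  85  48  39  37  42  45  43  46  41  37  41  41  54
  73  80  83  79  78]
0.05 [300.9764 201.9917] crop 325 449 [137 127 118 102  90  61  47  35  42  39  47  40  42  40  39  39  37  55
  79  93  91  89  87]
0.14 [271.5685 171.1377] [280.9594 171.091 ] [290.3517 171.0443] L crop 207 325 [144 140 140 142 142 139 117  98  93  96 102]
0.15 [271.278  167.9857] [280.7132 167.9385] [290.1498 167.8914] L crop 206 313 [137 143 141 143 141 140 120 100  92  98  95]
0.165 [270.8372 163.2015] [280.3395 163.1536] [289.8433 163.1058] L crop 204 294 [142 141 143 142 130 108 108 126 124 115  96]
```

Call:
jog_arm([
  [[-9,-24,0,-0.2,-0.66,0.5,40],[-8,-24,0,0,0,0,40],[0,0,0,0,0,0,40]],
])

```text
clock: 5.75
eef_pos: [0.5383, 0.0834, 0.1415]
tool_rot: [-0.005, 1.0, 0.002, -0.002]
ft_force: [-0.8, 1.3, -1.2]
grip_width: 0.0505
```

```bash
python3 -c "
from st import *
st([.542,.0743,.130])
im=save('side','s3.png',(260,120,350,210),6)
im=save('top','t3.png',(260,170,350,240),6)
"
```

```text
clk 5.75 p [0.5383 0.0834 0.1415] F [-0.8358  1.2977 -1.2391] T [ 0.0527 -0.0889  0.0245] w 0.05054353911136306
turn deg (tool) [ 0.2206 -0.2643  0.8497]
shift mm (tool) [-3.6246 -9.1971 11.3999]
```

View pics/s3.png

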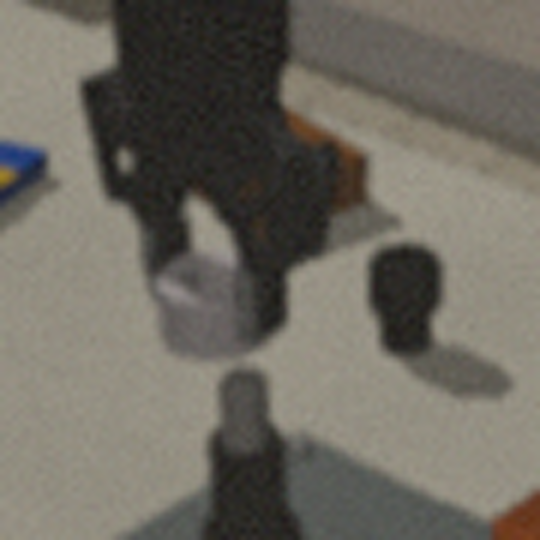

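Both agree with the calibration to about a pixel. The collar is roughly 2 mm to the image right of nominal. I move over the spigot and compare again there.

Call:
jog_arm([
  [[-3,-9,8,0.2,-0.26,0.85,40],[0,0,7,0,0,0,40],[0,0,0,0,0,0,40]],
])

```text
clock: 6.15
eef_pos: [0.5395, 0.0792, 0.1244]
tool_rot: [-0.0, 1.0, 0.001, -0.001]
ft_force: [-0.2, -0.4, -1.9]
grip_width: 0.0505
```

```bash
cat > ed.py <<'E'
from st import *
def prof(cam,C,hw,r,n=12,avg=4):
    """sub-pixel profile about both edges C +- hw*r"""
    g=cv2.cvtColor(np.mean([camera(cam) for _ in range(avg)],0).astype(np.uint8),cv2.COLOR_RGB2GRAY).astype(np.float32)
    for c in C:
        for s in (-1,1):
            p=proj(cam,np.array(c)+s*hw*r); x=p[0]+np.arange(-4,4.1,.5); 
            v=cv2.remap(g,x[None].astype(np.float32),np.full((1,len(x)),p[1],np.float32),cv2.INTER_LINEAR)[0]
            print(np.round(c,3),s,p,v.astype(int))
    return g
E
python3 -c "
from ed import *
st([.5405,.0743,.122])
e=get_obs()['eef_pos']; r=np.array([.653,-.757,0]);r/=np.linalg.norm(r)
prof('side',[[e[0],e[1],e[2]+d] for d in (0,.006,.012)],.026,r)
print('spigot');prof('side',[[.542,.0743,z] for z in (.09,.1,.107)],.012,r)
g=camera('top')[170:240,260:350,::-1]; cv2.imwrite('pics/t4.png',cv2.resize(g,None,fx=7,fy=7,interpolation=3))
"
```

```text
clk 6.15 p [0.5395 0.0792 0.1244] F [-0.1598 -0.4381 -1.9315] T [ 0.0156 -0.0082  0.0447] w 0.050482721636620174
turn deg (tool) [ 0.1085 -0.1211  0.3482]
shift mm (tool) [-0.965  -4.897   2.4081]
[0.54  0.079 0.124] -1 [288.4875 179.361 ] [143 143 145 146 143 141 130 119 108  98  94  90  92  94  96  98  98]
[0.54  0.079 0.124] 1 [307.394  179.2681] [ 64  57  49  41  40  41  44  48  60  74  92 110 124 138 143 147 147]
[0.54  0.079 0.13 ] -1 [288.3605 177.4845] [141 141 143 145 143 140 130 118 108  99  94  92  92  93  94  95  96]
[0.54  0.079 0.13 ] 1 [307.3207 177.3911] [ 64  58  51  43  40  40  39  36  37  40  53  72  96 122 136 143 146]
[0.54  0.079 0.136] -1 [288.2328 175.5973] [143 143 143 141 137 130 122 111 103 101 101 103 106 109 113 117 120]
[0.54  0.079 0.136] 1 [307.247  175.5034] [ 66  57  50  44  41  39  38  38  39  41  51  70  92 117 133 141 145]
spigot
[0.542 0.074 0.09 ] -1 [296.0798 190.1458] [145 145 145 145 144 140 134 119 105  91  80  77  75  74  73  76  78]
[0.542 0.074 0.09 ] 1 [304.6748 190.1043] [ 78  76  73  70  66  65  68  76  92 108 123 135 140 144 144 144 143]
[0.542 0.074 0.1  ] -1 [295.9064 187.11  ] [145 145 145 146 146 145 144 130 113  97  81  77  76  75  75  76  77]
[0.542 0.074 0.1  ] 1 [304.5416 187.0682] [ 77  76  73  70  67  66  78  90 112 133 139 145 145 146 145 145 144]
[0.542 0.074 0.107] -1 [295.7841 184.9681] [142 140 138 136 133 130 126 118 107  97  89  85  86  86  87  87  85]
[0.542 0.074 0.107] 1 [304.4476 184.9259] [ 82  80  76  71  72  73  85  97 114 132 140 147 147 146 146 146 146]
```

View pics/t4.png

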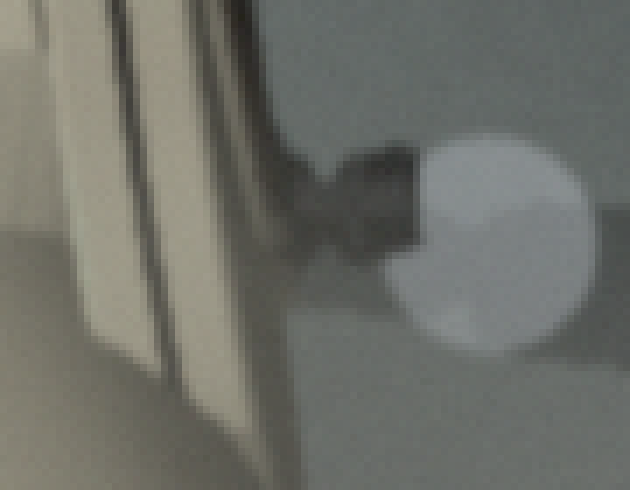

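```bash
python3 -c "
from ed import *
st([.5405,.0743,.122])
e=get_obs()['eef_pos']; r=np.array([.653,-.757,0]);r/=np.linalg.norm(r)
prof('side',[[e[0],e[1],e[2]+d] for d in (0,.006)],.026,r)
st([.5405,.0743,.122])
"
```

```text
clk 6.6 p [0.541  0.0786 0.1263] F [ 0.1475  0.4338 -1.0965] T [-0.0354 -0.009  -0.0065] w 0.05030906890346352
turn deg (tool) [0.1187 0.0705 0.2865]
shift mm (tool) [ 0.4653 -4.3117  4.2791]
[0.541 0.079 0.126] -1 [288.9693 178.6453] [141 143 145 144 143 135 126 114 102  96  90  91  91  93  95  97  98]
[0.541 0.079 0.126] 1 [307.883  178.5523] [ 61  54  46  41  38  39  40  47  56  73  93 112 130 139 145 146 147]
[0.541 0.079 0.132] -1 [288.8436 176.7661] [141 142 144 143 142 136 128 117 106  99  94  91  90  92  94  96  98]
[0.541 0.079 0.132] 1 [307.8111 176.6726] [ 61  54  47  44  42  40  38  36  36  46  62  87 116 133 142 146 147]
clk 6.8 p [0.5408 0.0786 0.1261] F [-0.3992 -0.4914 -0.4785] T [-0.0451 -0.0001 -0.0241] w 0.04992218240496725
turn deg (tool) [0.1143 0.0468 0.2843]
shift mm (tool) [ 0.3009 -4.2618  4.0995]
```

Call:
jog_arm([
  [[-3,-5,0,0.1,0,0.3,40]],
])

```text
clock: 6.9
eef_pos: [0.5436, 0.0738, 0.1261]
tool_rot: [0.003, 1.0, 0.0, 0.0]
ft_force: [0.0, 0.1, -2.3]
grip_width: 0.0504
```

```bash
python3 -c "
from ed import *
for _ in range(2): camera('top')
e=get_obs()['eef_pos']; r=np.array([.653,-.757,0]);r/=np.linalg.norm(r)
prof('side',[[e[0],e[1],e[2]+d] for d in (0,.006)],.026,r)
st([.5435,.0740,.122])
"
```

```text
[0.544 0.073 0.126] -1 [291.2854 178.892 ] [143 143 144 144 140 134 125 115 105  96  92  92  93  95  96  97  98]
[0.544 0.073 0.126] 1 [310.2147 178.7991] [ 61  54  47  40  37  37  40  47  58  76  95 115 131 140 145 146 146]
[0.544 0.073 0.132] -1 [291.1662 177.012 ] [145 146 146 145 142 136 127 114 102  95  91  91  91  93  95  98 100]
[0.544 0.073 0.132] 1 [310.1494 176.9185] [ 60  54  48  43  39  39  38  35  37  48  63  89 111 128 141 144 146]
clk 7.2 p [0.5438 0.0735 0.126 ] F [ 0.1473 -0.0646 -2.1017] T [-0.0307  0.0097 -0.0531] w 0.05052878870159461
turn deg (tool) [ 0.0195  0.0374 -0.0291]
shift mm (tool) [0.292  0.5315 4.0422]
```

Call:
jog_arm([
  [[0,0.5,3,0,0,0,40],[0,0,3,0,0,0,40]],
])

```text
clock: 7.4
eef_pos: [0.5441, 0.0741, 0.1201]
tool_rot: [0.003, 1.0, 0.0, 0.001]
ft_force: [-0.7, 0.8, -2.3]
grip_width: 0.0505
```

Call:
jog_arm([
  [[0,0,3,0,0,0,40],[0,0,0,0,0,0,40]],
])

```text
clock: 7.6
eef_pos: [0.5435, 0.0742, 0.1161]
tool_rot: [0.003, 1.0, 0.0, 0.0]
ft_force: [-0.2, -0.2, -1.7]
grip_width: 0.0509
```

Call:
jog_arm([
  [[0,0,3,0,0,0,40],[0,0,2,0,0,0,40]],
])

```text
clock: 7.8
eef_pos: [0.5436, 0.0742, 0.1108]
tool_rot: [0.003, 1.0, 0.0, 0.0]
ft_force: [-0.3, -0.3, -1.6]
grip_width: 0.0503
```

Call:
jog_arm([
  [[0,0,2,0,0,0,40],[0,0,0,0,0,0,40]],
])

```text
clock: 8.0
eef_pos: [0.5433, 0.0742, 0.1081]
tool_rot: [0.003, 1.0, 0.0, -0.0]
ft_force: [0.0, 0.2, -0.8]
grip_width: 0.0505
```

Call:
jog_arm([
  [[0,0,4,0,0,0,40],[0,0,4,0,0,0,40],[0,0,4,0,0,0,40]],
])

```text
clock: 8.3
eef_pos: [0.5439, 0.0743, 0.096]
tool_rot: [0.003, 1.0, 0.0, 0.001]
ft_force: [0.2, 0.9, -1.9]
grip_width: 0.0504
```

```bash
python3 -c "
from ed import *
st([.5435,.0742,.0858])
im=save('side','s4.png',(260,130,350,220),6)
st([.5435,.0742,.0858])
"
```

```text
clk 8.3 p [0.5439 0.0743 0.096 ] F [ 0.2045  0.8764 -1.9292] T [ 0.0382 -0.0295 -0.0288] w 0.05042530343760501
turn deg (tool) [ 0.0265  0.0737 -0.0014]
shift mm (tool) [ 0.458  -0.0892 10.1727]
clk 8.35 p [0.5434 0.0742 0.0951] F [-0.7946 -0.0527 -1.8636] T [ 0.0412 -0.0468 -0.0085] w 0.05037227242846785
turn deg (tool) [ 0.0171 -0.0112 -0.0026]
shift mm (tool) [-0.1316 -0.0224  9.3298]
```

View pics/s4.png

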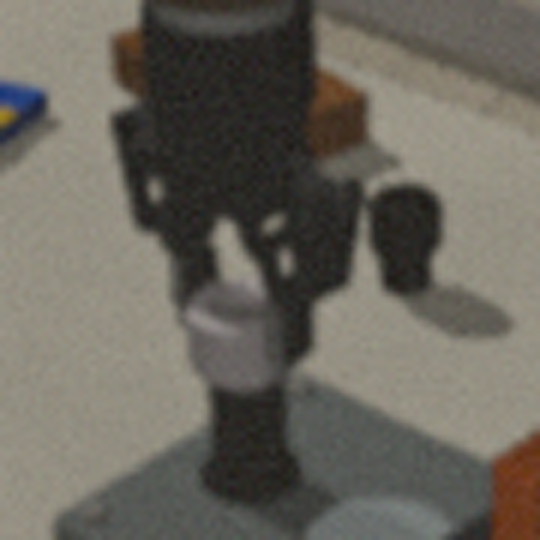

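The picture shows the collar around the spigot, its bottom at about full-picture pixel (299,194), just above the black shoulder. I lower it the rest of the way until the force shows contact.

Call:
jog_arm([
  [[0,0,4,0,0,0,40],[0,0,3,0,0,0,40],[0,0,1,0,0,0,40]],
])

```text
clock: 8.65
eef_pos: [0.5431, 0.0742, 0.0861]
tool_rot: [0.003, 1.0, 0.0, -0.0]
ft_force: [-1.0, 0.7, -1.3]
grip_width: 0.0506
```

Call:
jog_arm([
  [[0,0,1.5,0,0,0,40],[0,0,1,0,0,0,40]],
])

```text
clock: 8.85
eef_pos: [0.5431, 0.0742, 0.0857]
tool_rot: [0.003, 1.0, 0.0, 0.0]
ft_force: [-3.5, -0.9, 4.0]
grip_width: 0.0504
```

Contact comes at TCP z 0.0857, where 0.0858 was predicted. I release it.

Call:
jog_arm([
  [[0,0,0.5,0,0,0,40],[0,0,0,0,0,0,58],[0,0,0,0,0,0,75],[0,0,0,0,0,0,75],[0,0,0,0,0,0,75]],
])

```text
clock: 9.35
eef_pos: [0.5446, 0.0744, 0.0864]
tool_rot: [0.003, 1.0, 0.0, 0.002]
ft_force: [-0.7, 0.0, 0.4]
grip_width: 0.075
```

Call:
jog_arm([
  [[0,0,-20,0,0,0,75],[0,0,-45,0,0,0,75],[0,0,-35,0,0,0,75],[0,0,-5,0,0,0,70]],
])

```text
clock: 9.75
eef_pos: [0.5425, 0.0741, 0.1918]
tool_rot: [0.003, 1.0, -0.0, -0.002]
ft_force: [0.6, -0.1, -0.5]
grip_width: 0.0699
```

```bash
python3 -c "
from ed import *
r=np.array([.653,-.757,0]);r/=np.linalg.norm(r)
prof('side',[[.542,.0743,z] for z in (.085,.095)],.026,r)
st([.5416,-.1004,.165])
for c in ('top','side'):
  for q in masks_of('block_handle',c)[:4]:
    ys,xs=np.nonzero(q['pixels']); print(c,round(q['conf'],2),xs.mean(),ys.mean(),xs.min(),xs.max(),ys.min(),ys.max())
im=np.hstack([cv2.resize(camera('side')[150:250,280:380,::-1],None,fx=4,fy=4,interpolation=2),cv2.resize(camera('top')[160:250,270:370+30,::-1][:90,:],(400,400*90//130),interpolation=2)[:400] if 0 else cv2.resize(camera('top')[155:255,300:400,::-1],None,fx=4,fy=4,interpolation=2)])
cv2.imwrite('pics/m5.png',im)
"
```

```text
[0.542 0.074 0.085] -1 [291.1643 191.6772] [143 143 144 145 144 141 136 125 114 104  96  94  93  93  94  97  99]
[0.542 0.074 0.085] 1 [309.7436 191.5878] [ 86  83  80  77  73  74  79  88 102 113 121 128 132 135 139 141 142]
[0.542 0.074 0.095] -1 [290.9684 188.6558] [145 145 145 145 145 143 141 127 113 104  94  94  95 100 104 107 110]
[0.542 0.074 0.095] 1 [309.6343 188.5655] [ 93  88  82  77  76  77  89 102 119 134 139 144 144 144 143 143 143]
clk 9.95 p [0.5393 0.0736 0.1861] F [ 0.0455 -0.4713  0.0894] T [ 0.0028  0.0187 -0.0041] w 0.07031752363149268
turn deg (tool) [-0.0849 -0.725  -0.0017]
shift mm (tool) [  -3.5915 -173.9992   21.3458]
top 0.8 426.3468208092485 163.32947976878611 418 435 157 169
top 0.76 346.4808510638298 269.17446808510635 339 354 259 279
top 0.72 374.31439393939394 200.8939393939394 368 381 191 211
top 0.65 424.5657142857143 208.69142857142856 416 433 202 215
side 0.87 349.0 211.9494584837545 342 356 201 224
side 0.87 382.3593220338983 251.0271186440678 376 389 239 264
side 0.79 408.274678111588 231.07296137339057 403 414 219 246
side 0.78 294.17738791423 242.05068226120858 285 303 225 260
```

View pics/m5.png

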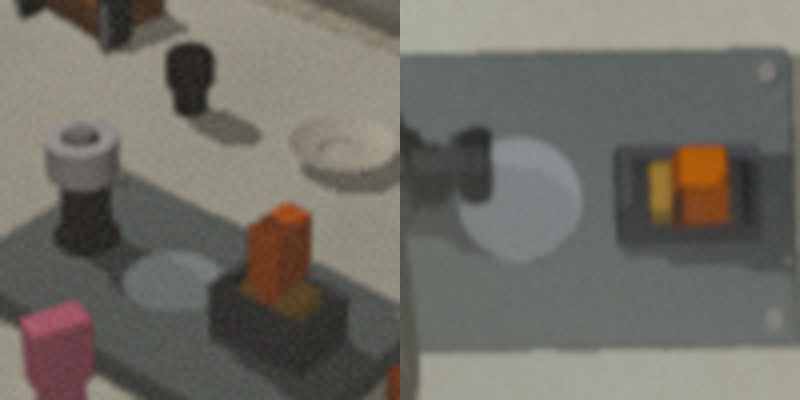

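The collar sits level on the shoulder, at (300,185) in the full side picture, and its profile is centred on the column within 0.2 px. The block is undisturbed, with its handle top at (376,201) in the top picture. I go to the handle.

Call:
jog_arm([
  [[-1,-43,4,0,-0.4,0,60],[-1,-44,4,0,0,0,60],[-1,-44,4,0,0,0,60],[0,-43,4,0,0,0,60]],
])

```text
clock: 10.55
eef_pos: [0.5412, -0.099, 0.166]
tool_rot: [-0.004, 1.0, 0.0, -0.005]
ft_force: [1.2, 1.0, -0.1]
grip_width: 0.0599
```

```bash
python3 -c "
from ed import *
camera('top');camera('top')
st([.5415,-.1006,.15])
"
```

```text
clk 10.65 p [ 0.5406 -0.1025  0.1653] F [1.194  0.954  0.3417] T [ 0.0569 -0.0029 -0.011 ] w 0.06014712766361019
turn deg (tool) [-0.0619 -0.6904  0.3183]
shift mm (tool) [-1.0993  1.9077 15.2689]
```

Call:
jog_arm([
  [[-1,2,10,0,-0.7,0.3,60],[0,0,20,0,0,0,60],[0,0,20,0,0,0,60],[0,0,20,0,0,0,60]],
])

```text
clock: 11.05
eef_pos: [0.5427, -0.1013, 0.0937]
tool_rot: [0.005, 1.0, -0.0, 0.002]
ft_force: [0.9, 0.2, 1.2]
grip_width: 0.06
```

```bash
python3 -c "
from ed import *
camera('top');camera('top')
st([.5415,-.1006,.081])
"
```

```text
clk 11.15 p [ 0.5399 -0.1007  0.0912] F [ 0.5633 -0.1135  0.0649] T [-0.03    0.0671 -0.0265] w 0.059655444938590235
turn deg (tool) [ 0.0622 -0.2097 -0.2162]
shift mm (tool) [-1.615   0.118  10.2375]
```

Call:
jog_arm([
  [[-2,0,10,0,-0.2,-0.2,60],[0,0,0,0,0,0,40],[0,0,0,0,0,0,27],[0,0,0,0,0,0,20],[0,0,0,0,0,0,15]],
])

```text
clock: 11.65
eef_pos: [0.5434, -0.1006, 0.0826]
tool_rot: [0.002, 1.0, -0.0, 0.001]
ft_force: [-0.3, 0.1, -2.0]
grip_width: 0.0238
```

```bash
python3 -c "
from ed import *
camera('top');camera('top')
st([.5415,-.1006,.081])
"
```

```text
clk 11.75 p [ 0.5435 -0.1005  0.0826] F [ 0.072  -0.9368 -0.9492] T [-0.1961 -0.0066 -0.0184] w 0.0231498313756192
turn deg (tool) [-0.0464  0.147   0.0584]
shift mm (tool) [ 2.0116 -0.0974  1.6343]
```

Handle gripped at 23.5 mm. I now rock it about the foot axis (lever arm 47.6 mm from pivot to TCP), first to +y.

Call:
jog_arm([
  [[0,2.5,0.1,3,0,0,15],[0,2.5,0.1,3,0,0,15]],
])

```text
clock: 11.95
eef_pos: [0.5436, -0.0969, 0.0826]
tool_rot: [0.004, 0.999, -0.053, 0.002]
ft_force: [-1.4, -0.3, -0.0]
grip_width: 0.0234
```

```bash
cat > rk.py <<'E'
from ed import *
def rk(th,x=.5435):
    camera('top'); o=get_obs(); A=R.from_quat(o['tool_rot'])
    z=-A.as_matrix()[:,2]; print('lean',np.arctan2(z[1],z[2]),'x-tilt',z[0]); foot=o['eef_pos']-.0476*z; print('foot',foot)
    st([x,-.1006+.0476*np.sin(th),.035+.0476*np.cos(th)],tilt=-th)
E
python3 -c "
from rk import *
rk(.23)"
```

```text
lean 0.11061655562483544 x-tilt -0.002339524966679816
foot [ 0.5437 -0.1016  0.0354]
clk 12.0 p [ 0.5435 -0.0963  0.0827] F [ 0.3409 -3.9302  0.1602] T [-0.9358  0.1072 -0.0111] w 0.023365010035663856
turn deg (tool) [ 6.8409  0.0917 -0.0616]
shift mm (tool) [0.0955 6.6716 0.5859]
```

Call:
jog_arm([
  [[0,2.4,0.2,2.5,0,0,15],[0,2.4,0.2,2.5,0,0,15],[0,2,0.1,2,0,0,15]],
])

```text
clock: 12.3
eef_pos: [0.5436, -0.0911, 0.0821]
tool_rot: [0.004, 0.993, -0.118, 0.002]
ft_force: [0.3, -3.0, -2.1]
grip_width: 0.0235
```

```bash
python3 -c "
from rk import *
rk(.25)"
```

```text
lean 0.2381790121247994 x-tilt -0.002127895759214426
foot [ 0.5438 -0.102   0.0358]
clk 12.35 p [ 0.5437 -0.0908  0.0821] F [-0.0316 -4.0801  0.5903] T [-0.8694  0.1873  0.0063] w 0.02327964384969175
turn deg (tool) [ 0.6781  0.1174 -0.1191]
shift mm (tool) [0.1952 2.099  0.466 ]
```

Call:
jog_arm([
  [[0,2.1,0.4,0.7,0,0,15],[0,1,0,0,0,0,15]],
])

```text
clock: 12.55
eef_pos: [0.5437, -0.0901, 0.0819]
tool_rot: [0.004, 0.992, -0.127, 0.001]
ft_force: [-0.3, -4.3, -2.1]
grip_width: 0.0231
```

```bash
python3 -c "
from rk import *
rk(.0)
c=[cv2.resize(camera(n)[y:y+100,x:x+100,::-1],None,fx=4,fy=4,interpolation=2) for n,x,y in (('side',300,150),('top',330,155))]
cv2.imwrite('pics/m6.png',np.hstack(c))
"
```

```text
lean 0.2538976298586025 x-tilt -0.0019284972150090986
foot [ 0.5438 -0.102   0.0358]
clk 12.6 p [ 0.5437 -0.0901  0.0819] F [ 0.0601 -4.834  -0.7187] T [-0.508   0.1061  0.0227] w 0.02309370369403821
turn deg (tool) [-14.5461   0.2157  -0.1651]
shift mm (tool) [  0.1118 -10.3697   1.9741]
```

View pics/m6.png

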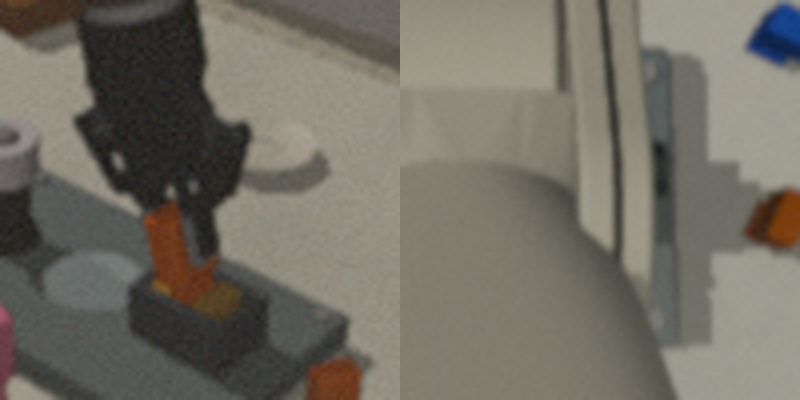

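The block leans to +y with the tool by 0.25 rad, with its handle at about (343,211) in the side picture. I now rock to -y.

Call:
jog_arm([
  [[0,-3.5,0.1,-4.5,0,0,15],[0,-3.5,0.1,-4.5,0,0,15],[0,-3.5,0.1,-4.5,0,0,15],[0,-2.5,0.1,-3,0,0,15],[0,-2.5,0.1,-3,0,0,15]],
])

```text
clock: 13.2
eef_pos: [0.5439, -0.105, 0.0831]
tool_rot: [0.003, 0.999, 0.051, 0.003]
ft_force: [-0.3, 0.3, -2.2]
grip_width: 0.0231
```

```bash
python3 -c "
from rk import *
rk(-.25)"
```

```text
lean -0.10558285496193703 x-tilt -0.006600027040882112
foot [ 0.5443 -0.1006  0.0358]
clk 13.25 p [ 0.5439 -0.1056  0.0831] F [-1.6228  3.975   0.8863] T [0.7838 0.1555 0.0254] w 0.02345364107288123
turn deg (tool) [-8.2719  0.4303 -0.0502]
shift mm (tool) [ 0.4054 -6.9845  1.2854]
```

Call:
jog_arm([
  [[0,-2.4,0.2,-2.8,0.2,0,15],[0,-2.4,0.2,-2.8,0.2,0,15],[0,-2.4,0.2,-2.6,0,0,15],[0,-1.5,0.2,-1,0,0,15]],
])

```text
clock: 13.65
eef_pos: [0.5442, -0.113, 0.083]
tool_rot: [0.003, 0.991, 0.136, 0.001]
ft_force: [-2.2, 3.0, 2.5]
grip_width: 0.0235
```

```bash
python3 -c "
from rk import *
rk(-.26)"
```

```text
lean -0.2733496159604994 x-tilt -0.0023440175069453805
foot [ 0.5443 -0.1002  0.0371]
clk 13.7 p [ 0.5442 -0.1131  0.083 ] F [-2.6491  2.1965  5.8515] T [0.3707 0.5481 0.0668] w 0.023181363425155924
turn deg (tool) [ 0.7656  0.1299 -0.0117]
shift mm (tool) [ 0.6811 -0.2984  1.9444]
```

Call:
jog_arm([
  [[0,3.2,0,4.3,0,0,15],[0,3.2,0,4.3,0,0,15],[0,3.2,0,4.3,0,0,15]],
])

```text
clock: 14.0
eef_pos: [0.5446, -0.1039, 0.0835]
tool_rot: [0.005, 1.0, 0.022, 0.001]
ft_force: [0.5, 0.7, -2.5]
grip_width: 0.0232
```

```bash
python3 -c "
from rk import *
rk(0)"
```

```text
lean -0.04073121741967257 x-tilt -0.0014626752743786943
foot [ 0.5446 -0.1002  0.0362]
clk 14.05 p [ 0.5446 -0.1022  0.0838] F [ 0.0201 -4.4112 -4.5342] T [-1.299  -0.1552  0.0305] w 0.02330147468522674
turn deg (tool) [ 2.3342  0.0685 -0.101 ]
shift mm (tool) [1.0702 1.5111 1.2496]
```

Call:
jog_arm([
  [[0.5,1.5,0.5,2.3,0,0,15],[0,0,0,0,0,0,15]],
])

```text
clock: 14.25
eef_pos: [0.5445, -0.1001, 0.0834]
tool_rot: [0.002, 1.0, -0.002, 0.001]
ft_force: [-0.3, -4.4, -0.8]
grip_width: 0.023
```

```bash
python3 -c "
from rk import *
camera('top');camera('top');rk(0)"
```

```text
lean 1.4886091906072175e-05 x-tilt -0.0022354806305761882
foot [ 0.5446 -0.1003  0.0357]
clk 14.4 p [ 0.5445 -0.1003  0.0833] F [-0.6611 -2.0065 -1.0264] T [-0.3595  0.0717 -0.0442] w 0.023524714626861575
turn deg (tool) [-0.0001  0.1281 -0.0557]
shift mm (tool) [ 1.0225 -0.2606  0.721 ]
```

Call:
jog_arm([
  [[0,0,-2,0,0,0,15],[0,0,-2,0,0,0,15]],
])

```text
clock: 14.6
eef_pos: [0.5443, -0.1006, 0.0869]
tool_rot: [0.004, 1.0, 0.002, 0.001]
ft_force: [0.3, -0.4, -2.6]
grip_width: 0.0234
```

Call:
jog_arm([
  [[0,0,-2,0,0,0,15],[0,0,-2,0,0,0,15]],
])

```text
clock: 14.8
eef_pos: [0.5444, -0.1006, 0.0911]
tool_rot: [0.005, 1.0, 0.003, 0.001]
ft_force: [0.7, -0.1, -1.5]
grip_width: 0.0234
```

Call:
jog_arm([
  [[0,0,-2,0,0,0,15],[0,0,-2,0,0,0,15]],
])

```text
clock: 15.0
eef_pos: [0.5445, -0.1004, 0.0956]
tool_rot: [0.005, 1.0, 0.003, 0.001]
ft_force: [-0.7, 0.1, -1.7]
grip_width: 0.0234
```

```bash
python3 -c "
from rk import *
rk(0)"
```

```text
lean -0.006598278114613653 x-tilt -0.002662636640261792
foot [ 0.5449 -0.1001  0.0484]
clk 15.05 p [ 0.5448 -0.1004  0.096 ] F [ 0.0018 -0.5585 -0.9107] T [-0.0466 -0.027  -0.0294] w 0.0236563224674926
turn deg (tool) [ 0.3792  0.1497 -0.2087]
shift mm (tool) [ 1.3379 -0.2758 13.3677]
```

Call:
jog_arm([
  [[0,0,-5,0.3,0,-0.2,15],[0,0,-6,0,0,0,15],[0,0,-6,0,0,0,15],[0,0,-6,0,0,0,15],[0,0,-4,0,0,0,15]],
])

```text
clock: 15.55
eef_pos: [0.5446, -0.1, 0.1253]
tool_rot: [0.002, 1.0, 0.001, 0.001]
ft_force: [0.1, -0.2, -0.4]
grip_width: 0.0233
```

Call:
jog_arm([
  [[0,0,-6,0,0,0,15],[0,0,-6,0,0,0,15],[0,0,-6,0,0,0,15],[0,0,-2,0,0,0,15],[0,0,0,0,0,0,15]],
])

```text
clock: 16.05
eef_pos: [0.5452, -0.1002, 0.1484]
tool_rot: [0.002, 1.0, 0.001, 0.002]
ft_force: [0.5, -0.4, -1.1]
grip_width: 0.0231
```

```bash
python3 -c "
from rk import *
camera('top');camera('top')
st([.5445,-.1006,.147])"
```

```text
clk 16.15 p [ 0.545  -0.1001  0.1479] F [ 0.4473 -1.0111 -1.0389] T [ 0.0317 -0.0413 -0.0224] w 0.023530056756276327
turn deg (tool) [0.067  0.2307 0.0404]
shift mm (tool) [ 0.4964 -0.4666  0.9341]
```

Call:
jog_arm([
  [[0.5,0,0.5,0,0.2,0,15],[0,0,0,0,0,0,15],[0,0,0,0,0,0,15]],
])

```text
clock: 16.45
eef_pos: [0.5438, -0.1, 0.1464]
tool_rot: [0.003, 1.0, 0.001, -0.001]
ft_force: [-1.0, 0.9, -1.5]
grip_width: 0.0233
```

```bash
python3 -c "
from rk import *
camera('top');camera('top')
st([.5445,-.1006,.147])
im=camera('side')[110:290,260:440,::-1]; cv2.imwrite('pics/s7.png',cv2.resize(im,(590,590),interpolation=2))
for z in (.064,.089): print(z,(proj('side',[.5415,-.1006,z])-[260,110]+.5)*590/180)
o=get_obs(); print(o['joint_vel'])
r=np.array([.653,-.757,0]);r/=np.linalg.norm(r)
prof('side',[[.542,.0743,.095]],.026,r)"
```

```text
clk 16.55 p [ 0.5438 -0.1     0.1465] F [-0.7632  0.7554 -2.4033] T [-0.0096 -0.0201  0.0384] w 0.02325778659999278
turn deg (tool) [ 0.0854 -0.0927  0.0412]
shift mm (tool) [-0.6937 -0.5704 -0.5409]
0.064 [294.0093 368.9533]
0.089 [294.6748 343.2936]
[-0.0003  0.      0.0002  0.0007  0.0004  0.0002]
[0.542 0.074 0.095] -1 [290.9684 188.6558] [144 144 144 145 146 143 140 128 114 104  94  95  97 100 103 107 110]
[0.542 0.074 0.095] 1 [309.6343 188.5655] [ 92  88  82  78  77  78  90 103 119 133 140 144 144 143 142 142 143]
```

View pics/s7.png

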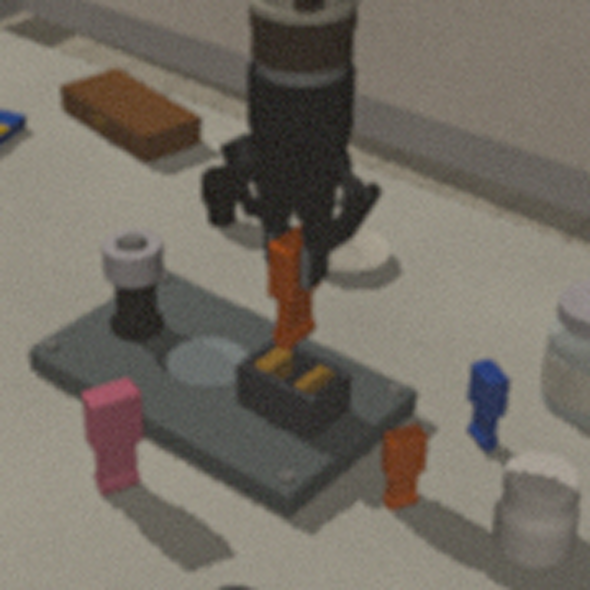

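The last picture shows the block upright and out of the socket. Its foot is at crop pixel (294,345), where 343 is expected for 25 mm clear. Both cheeks are back, the collar is still seated and the bystanders in view look unmoved. I hand it in.

```bash
python3 -c "
from workcell import *
print(job_done())"
```

```text
the job is handed in; nothing more can be done
None
```

I handed the job in at about 17 s of the 66 s allowed. The collar is on the column, and the arm is holding the orange block upright above its socket.

- **Collar:** I lowered it over the spigot with almost no force until it touched the shoulder at TCP z 0.0857 m (0.0858 predicted), then let go. Its edges in the side picture were centred on the column to about 0.2 px, and had not moved when I checked again at the end.
- **Block:** I took the larger orange block by its handle. I rocked it to about +0.25 rad, then -0.27 rad, with 3 to 6 N at the wrist. Back upright, it lifted out at roughly its own weight.
- **Final state:** The block is upright to about 0.1°, with joint speeds close to zero. Its underside is about 25 mm above the socket's mouth by the arm's reading, and the last picture agrees to within 2 px. That picture also shows both cheeks pushed back and the bystanders in view looking unmoved.

**Disagreements:**
- My first estimate of where the collar sat in the grip was about 4 mm off, because the arm was still settling. I measured again once it was still and used that.
- At the end of the rock to -y the tool stood about 2 mm higher than calculated, probably from a small slip in the grip. Back upright it was about 0.7 mm high, so the clearance could be off by about 1 mm.

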